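Close the two-part mould on its dowels and hold it shut

ROBOT

A 6-joint arm with a two-finger parallel gripper is mounted at the origin on a cart in front of the work surface, level with it; the furniture and walls round the work are solid. World frame = base frame: x ahead of the robot, y to its left, z up, the work surface at z = 0. Lengths are in m, angles in rad, forces in N, time in s.
With the tool pointing down it reaches from about 0.3 to 0.825 m from the base axis. Payload 5.4 kg.
Tool frame: the origin (TCP) lies between the finger pads; the fingertips stand 17 mm ahead of it and the grasp point (between the pads) lies 2 mm behind it; z points along the fingers, x is the direction in which the jaws open and shut, and the axes are right-handed (so a half turn about z gives the same grasp; the last joint's range is limited). The gripper opens to 92 mm and grips with 3 to 60 N. Pads are 20 mm wide; open, the fingers measure 128 mm over their backs; the gripper's body (75 mm by 189 mm) begins 69 mm behind the grasp point.
Start: joints at [-1.416, 0.158, 1.597, -0, 1.386, -0.21], TCP at [0.205, -0.537, 0.232] pointing down, gripper open.
Joint ranges: [-2.91, 2.91], [-0.94, 2.29], [0.18, 2.7], [-1.29, 4.43], [0.17, 2.64], [-3, 3]. Speed limits (rad/s): [2.57, 2.57, 3.14, 3.14, 3.14, 3.14].

INTERFACE

Orientations are given as a rotation vector (axis times angle).
In Python, from plant import bot gives the robot as it stands.
- The arm moves only by the tool send_rows, never from a script. Its argument "motion" is a list of rows, each a list of 3 entries, a list of its own where there are three numbers: the shift along the tool's x, y, z in mm, then the turn, a rotation vector about the tool's x, y, z in rad, then the closure, from -1 (fully open) to 1 (shut), so that 0 is half open. A call has 1 to 5 rows; each row is the pose to reach, as a shift and turn from the pose measured when the call began, along the tool's axes at that moment; what a row does not reach only later rows make up. A row lasts 1/10 s, in which the tool goes at most 50 mm and 8.59 degrees, less where a joint would pass 70% of its speed; a pose out of reach is approached as far as the arm can. A call with a gripper value outside its range is refused whole. The fingers move at their own pace and stop on an object; "force" is the grip in N (left out, the last holds). Time passes only in rows, so rows that repeat a pose let the fingers close. It gives the time, the measured TCP pose, the force and the opening at its end, in the units of the state.
- bot.sense(): the state, without advancing time (a new reading comes with each control period).
- bot.get_image(name): name is "scene" or "top" or "wrist"; returns the picture (420x560x3 uint8, red, green, blue); there is no depth.
- bot.camera_params(name): a dict with "fx", "fy", "cx", "cy" (pixels), "extrinsics" (4x4, takes a point from world to camera coordinates); the wrist camera has in their place "T_tool_cam" (4x4, takes a point from camera to tool coordinates, whose origin is the TCP and whose axes are the tool frame's). Camera axes: x right, y down, z forward; pixel columns grow to the right and rows downward; lengths in m; the calibration is good to about 2 mm. A picture is of the moment at which its call begins: read the wrist's pose just before it. camera_params takes no time and is no camera call.
- bot.close_job(): hands the job in, once; it reports no verdict.
The state is a dict: "t": time; "qpos": joint angles; "joint_vel": joint speeds; "tau": joint torques, N m; "eef_pos": TCP position; "orientation": TCP orientation; "wrist_force": force on the tool from outside, world axes, zero at the start; "torque": the same for the moment, N m; "grip_width": finger opening in m.
Only numpy, scipy, OpenCV 4.12 (cv2) and the standard library are available. Lean on these libraries where they do the work, as an engineer would, in place of code of your own. Each camera call takes 0.05 s, during which the arm holds its last target.

TASK

Slide the mould carriage out from under the wooden bridge until it is against its stop block, then set the matching long top half (either way round) down over the two dowels of the lower half. A spring ejector (12 N) holds the halves a few millimetres apart, so press the top half down until the two faces meet all over, and finish while still holding the mould pressed shut, without letting go. Leave the shorter top half, which belongs to another mould, and the other things on the bench where they are.

Things in the scene. Friction and masses are not known exactly. Their poses are not given: they have to be found in the camera images.
- carriage (a joint): slide of the mould carriage, m: 0 = parked under the bridge, 0.15 = against the stop block (end of travel). It starts between 0 and 0.04. Dry friction about 4 N; stays where it is left.
- carriage_handle (a point): upright steel handle post, 16 mm diameter, at the stop-side end of the carriage, moving with it. The point is on its axis, 58 mm above the bench; the post is free from 36 mm (top of its 26 mm foot disc) to 80 mm above the bench. It stands 85 mm along +x from the mould centre. The slide runs along the point's +x axis towards the stop; z up.
- fixture: fixed plywood base 360 (x) x 150 (y) x 15 mm of the mould fixture; origin on the bench, x = slide direction to the stop. Wooden bridge centred at x = -80 mm: 70 mm along x, 150 mm across, underside 82, top 97 mm above the bench; the parked mould is right under it. Stop block at x = 176 to 194 mm, top 36 mm above the bench.
- mould_seat (a point): centre of the upper face of the lower mould half (aluminium, 110 (x) x 64 (y) x 25 mm, on the carriage), 55 mm above the bench; +x = slide direction to the stop, z up. Two 10 mm steel dowels with tapered noses at x = +-42 mm, y = 0 rise 16 mm above the face. Central sprung ejector, 38 mm diameter, stands 5 mm above the face: 4.5 N starts it down, 12 N to bring it flush.
- mould_top_centre (a point): matching top half, loose on the bench: aluminium plate 110 (x) x 64 (y) x 22 mm with a grip rib on top, 56 (x) x 24 (y) mm, 34 mm high (56 mm high in all); about 0.32 kg. Two 13.5 mm through holes at x = +-42 mm. The point is on the centre line, 28 mm above its underside (6 mm above the plate's upper face, in the rib). Either way round fits.
- mould_top: the same top half; origin at the centre of its underside, x along its length, z up.
- mould_top_face (a point): centre of the underside of the matching top half; meets mould_seat when the mould is shut.
- small_top_centre (a point): the other, shorter top half (82 x 50 x 22 mm plate, rib 32 x 24 x 34 mm, hole spacing 58 mm), loose; the point is 28 mm above its underside. Does not belong to this mould: leave it. The two top halves may lie in either order.
- small_top: the same shorter top half; origin at the centre of its underside.
- turned_knob: turned wooden knob, 45 mm diameter, 56 mm high, bystander; origin at its underside.
- wheel: wooden wheel, 60 mm diameter, 15 mm thick, lying flat, bystander; origin at its underside.
There are look-alikes about, which are no part of the job. What is shaped like the mould_top but green is not meant.

How it is judged:
On the way, in this order (a step that is already met when the one before it is completed fails the run):
1. the carriage is slid out against its stop block (value of joint carriage above 0.145 m), for 0.2 s.
2. the long top half is set over both dowels (value of joint carriage above 0.145 m and horizontal distance between mould_top_face and mould_seat below 0.005 m and angle between the x axis of mould_top and the x axis of mould_seat, either way round below 0.06 rad and z of mould_top_face in the frame of mould_seat below 0.01 m), for 0.1 s.
At the end, for the whole second after the job is handed in: Ends holding: carriage within 5 mm of its stop; long top half on both dowels (centre within 4 mm, 0.05 rad), faces within 1.5 mm, fingers pressing it, over 10 N bearing on the lower half and ejector; other things within 40 mm of their start (value of joint carriage above 0.145 m and horizontal distance between mould_top_face and mould_seat below 0.004 m and angle between the x axis of mould_top and the x axis of mould_seat, either way round below 0.05 rad and z of mould_top_face in the frame of mould_seat below 0.0015 m and angle between the z axis of mould_top and the z axis of mould_seat, either way round below 0.03 rad and contact force between mould_top and fixture above 10 N and contact force between the fingers and mould_top above 2 N and distance of each of turned_knob, wheel, small_top from where it was at the start of the episode below 0.04 m); the arm keeps its last pose, push and grip.
It fails at once if the shorter top half or another thing on the bench is moved by more than 40 mm (distance of any of turned_knob, wheel, small_top from where it was at the start of the episode above 0.04 m).
It also fails if it takes over 56 s, if anything falls off the work surface, if the arm or the gripper's body presses on something with over 40 N, if the wrist force passes 120 N, or if a joint passes its speed limit or range.

## Working session

There is one attempt and no reset: what is moved stays moved. The work goes in short steps, Python scripts to look and compute and a tool call to move; the robot and the scene stay as the last step left them, time stands still between calls to the robot, and variables do not carry over. Pictures are saved under pics/ and viewed, and the job is handed in when it is done.

Besides the shell and the picture viewer there is one more tool, called after "Call:" in YAML: its name, and indented under it one key for each argument. send_rows: Moves the arm, as the interface text tells. Its arguments: {"type":"object","properties":{"motion":{"type":"array","items":{"type":"array"}},"force":{"type":"number"}},"required":["motion"]}

```bash
mkdir -p pics; cat > h.py <<'E'
import numpy as np, cv2
from scipy.spatial.transform import Rotation as R
from plant import bot
def snap(n,f):
    s=bot.sense(); im=bot.get_image(n); cv2.imwrite('pics/'+f,im[:,:,::-1]); return s,im
def cam(n,s=None):
    p=bot.camera_params(n); K=np.array([[p['fx'],0,p['cx']],[0,p['fy'],p['cy']],[0,0,1.]])
    if 'extrinsics' in p: T=np.linalg.inv(np.array(p['extrinsics']))
    else:
        T=np.eye(4);T[:3,:3]=R.from_rotvec(s['orientation']).as_matrix();T[:3,3]=s['eef_pos'];T=T@np.array(p['T_tool_cam'])
    return K,T
def ray(K,T,uv,z):
    d=T[:3,:3]@np.linalg.solve(K,np.array([uv[0],uv[1],1.])); o=T[:3,3]
    return o+d*(z-o[2])/d[2]
def proj(K,T,P):
    c=np.linalg.inv(T)@np.append(P,1); u=K@c[:3]; return u[:2]/u[2]
E
python3 - <<'E'
from h import *
s,_=snap('top','top0.png');snap('scene','scene0.png');print(s)
for n in('top','scene'):
    K,T=cam(n);print(n,K.round(1).tolist(),T.round(3).tolist())
print(bot.camera_params('wrist'))
E
```

```text
{'t': 0.0, 'qpos': array([-1.41612557e+00,  1.59070720e-01,  1.59821333e+00,  3.35882980e-05,
        1.38620023e+00, -2.10115877e-01]), 'joint_vel': array([-0.0005499 , -0.00282956, -0.00037139,  0.00037525,  0.00068631,
       -0.00019895]), 'tau': array([ 2.75434741e-04, -3.85569763e+01, -3.22112131e+01,  7.01005734e-02,
        3.77933553e-02, -1.59262299e-04]), 'eef_pos': array([ 0.20501968, -0.5365763 ,  0.23061619]), 'orientation': array([-2.58636985e+00,  1.78087528e+00,  2.00346983e-03]), 'wrist_force': array([-0.57846642, -0.84893142,  0.01903555]), 'torque': array([ 0.02773825, -0.02812282, -0.01382948]), 'grip_width': 0.09191523529582499}
top [[480.8, 0.0, 275.2], [0.0, 480.8, 211.1], [0.0, 0.0, 1.0]] [[0.0, -0.991, 0.134, 0.416], [-1.0, 0.001, 0.006, -0.149], [-0.006, -0.134, -0.991, 1.238], [0.0, 0.0, 0.0, 1.0]]
scene [[542.6, 0.0, 271.5], [0.0, 542.6, 207.8], [0.0, 0.0, 1.0]] [[-0.747, -0.386, 0.542, -0.181], [-0.665, 0.432, -0.609, 0.667], [0.001, -0.815, -0.579, 0.835], [0.0, 0.0, 0.0, 1.0]]
{'fx': 340.02550702847793, 'fy': 340.02550702847793, 'cx': 275.6679867710648, 'cy': 210.91909629601568, 'T_tool_cam': array([[ 9.99999946e-01, -3.28961317e-04,  1.84933550e-05,
         1.16139301e-03],
       [ 3.13534356e-04,  9.67351602e-01,  2.53437923e-01,
        -7.02854200e-02],
       [-1.01260849e-04, -2.53437903e-01,  9.67351652e-01,
        -1.52092582e-01],
       [ 0.00000000e+00,  0.00000000e+00,  0.00000000e+00,
         1.00000000e+00]])}
```

```bash
ls .
```

```text
h.py
pics
```

View pics/top0.png

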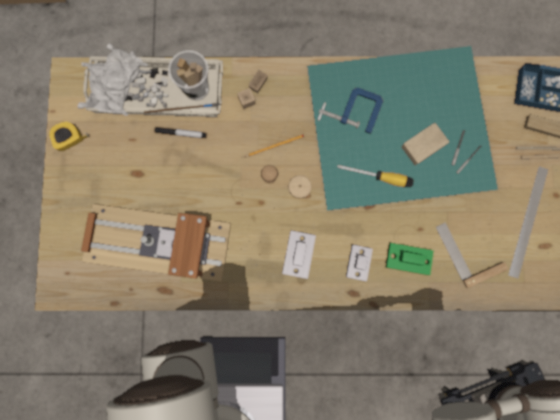

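View pics/scene0.png

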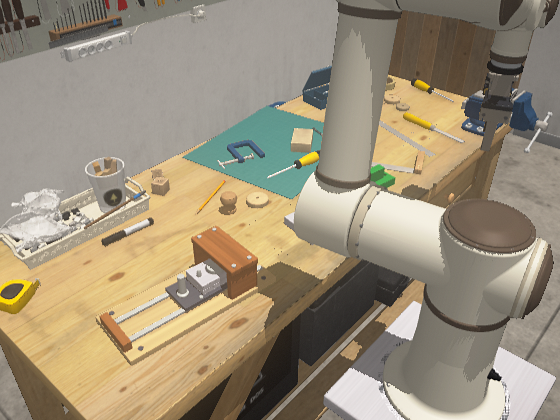

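Top view: the fixture is at left, with its bridge at (188,245), stop at (89,232) and handle near (149,236). There are three top halves: a white one at (299,254), a shorter white one at (360,262) and a green one at (410,259). The knob is at (269,173) and the wheel at (300,187). The white one at (299,254) fits because it is longer and not green. I'll confirm that in an enlarged crop.

```bash
python3 - <<'E'
import cv2,numpy as np
im=cv2.imread('pics/top0.png')
a=cv2.resize(im[195:290,75:235],None,fx=5,fy=5,interpolation=cv2.INTER_CUBIC);cv2.imwrite('pics/c1.png',a)
a=cv2.resize(im[220:290,270:440],None,fx=4.7,fy=4.7,interpolation=cv2.INTER_CUBIC);cv2.imwrite('pics/c2.png',a)
E
```

```text
(no output)
```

View pics/c1.png

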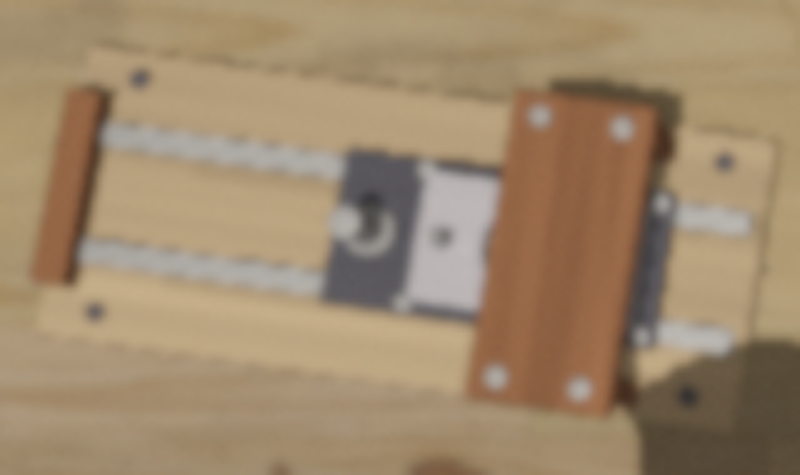

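View pics/c2.png

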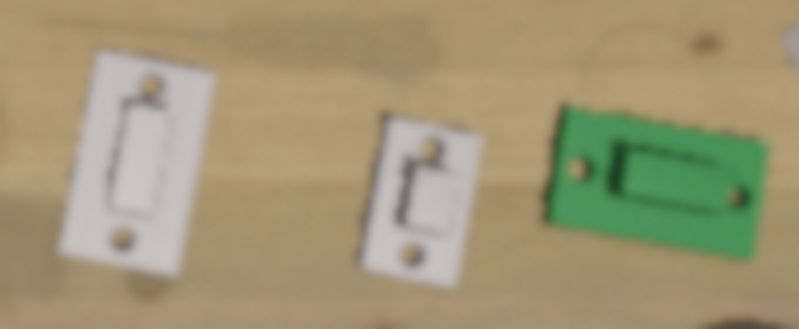

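The crop confirms it: the left white half is clearly longer than the middle one, and the third is green. Next I compute positions.

```bash
python3 - <<'E'
from h import *
K,T=cam('top')
c1=lambda p:((p[0]+.5)/5-.5+75,(p[1]+.5)/5-.5+195)
c2=lambda p:((p[0]+.5)/4.7-.5+270,(p[1]+.5)/4.7-.5+220)
def show(n,ps,f,z):
    P=np.array([ray(K,T,f(p),z)[:2] for p in ps]);print(n,P.round(4).tolist(),'c',P.mean(0).round(4));return P
b=show('base',[(92,48),(775,140),(38,332)],c1,.015)
d=b[0]-b[1];print(np.linalg.norm(d),np.degrees(np.arctan2(d[1],d[0])),np.linalg.norm(b[0]-b[2]))
c=(b[1]+b[2])/2;print('fix c',c)
B=show('bridge',[(515,92),(660,105),(612,413),(468,395)],c1,.097)
for i in range(4):
    e=B[(i+1)%4]-B[i];print(np.linalg.norm(e),np.degrees(np.arctan2(e[1],e[0])))
s=show('stop',[(66,88),(107,92),(75,283),(33,278)],c1,.036)
show('handle',[(345,221)],c1,.08)
show('dowel',[(442,236)],c1,.071)
m=show('long',[(97,50),(214,73),(182,275),(60,253)],c2,.022)
for i in range(4):
    e=m[(i+1)%4]-m[i];print(np.linalg.norm(e),np.degrees(np.arctan2(e[1],e[0])))
h=show('holes',[(151,87),(123,238)],c2,.022);print(np.linalg.norm(h[0]-h[1]),np.degrees(np.arctan2(*(h[0]-h[1])[::-1])))
m=show('short',[(387,115),(482,134),(455,288),(361,268)],c2,.022)
s=bot.sense();M=R.from_rotvec(s['orientation']).as_matrix();print(M.round(3))
E
```

```text
base [[0.5996, 0.3284], [0.5517, -0.0245], [0.4539, 0.3484]] c [0.5351 0.2174]
0.35613556948617925 82.27804783026163 0.1470523397850215
fix c [0.502805   0.16192494]
bridge [[0.5658, 0.0921], [0.5595, 0.0224], [0.4135, 0.0422], [0.4218, 0.1103]] c [0.4902 0.0668]
0.06995320704383473 -95.17902675575907
0.147389794938545 172.28761039705944
0.06862459021002064 82.98247879902013
0.14513554145909555 -7.212877370614262
stop [[0.576, 0.3323], [0.5739, 0.3114], [0.4776, 0.3226], [0.4801, 0.3438]] c [0.5269 0.3275]
handle [[0.5053, 0.1762]] c [0.5053 0.1762]
dowel [[0.4986, 0.1312]] c [0.4986 0.1312]
long [[0.5314, -0.1795], [0.5189, -0.2425], [0.4111, -0.2243], [0.4227, -0.1593]] c [ 0.471  -0.2014]
0.06421881807955272 -101.18994971782561
0.10935855054608548 170.41664409014547
0.06598354926635326 79.86967368853408
0.11054357915262254 -10.509599270018658
holes [[0.5114, -0.2085], [0.4306, -0.193]] c [ 0.471  -0.2007]
0.08220686587296229 -10.881602285328935
short [[0.4963, -0.3351], [0.4861, -0.3859], [0.4043, -0.3693], [0.4148, -0.3196]] c [ 0.4503 -0.3525]
[[ 0.357 -0.934 -0.   ]
 [-0.934 -0.357  0.002]
 [-0.002 -0.    -1.   ]]
```

```bash
cat >> h.py <<'E'
def plan(p,yaw):
    "tool down, tool-x at yaw deg in world; prints shift mm & rotvec"
    s=bot.sense();M=R.from_rotvec(s['orientation']).as_matrix();a=np.radians(yaw)
    c,d=np.cos(a),np.sin(a);G=np.array([[c,d,0],[d,-c,0],[0,0,-1.]])
    print('t',round(s['t'],2),'pos',s['eef_pos'].round(4),'yaw',np.degrees(np.arctan2(M[1,0],M[0,0])).round(2),'F',s['wrist_force'].round(1),'w',round(s['grip_width'],4))
    print('shift',(M.T@(np.array(p)-s['eef_pos'])*1000).round(1),'rot',R.from_matrix(M.T@G).as_rotvec().round(3))
E
python3 - <<'E'
from h import *
plan((.505,.176,.22),-7.7)
E
```

```text
t 0.1 pos [ 0.205  -0.5366  0.2307] yaw -69.1 F [-0.3  0.2  0.6] w 0.0923
shift [-558.7 -534.5   11.9] rot [-1.000e-03  1.000e-03 -1.072e+00]
```

Call:
send_rows:
  motion:
    - [[-559, -534, 0], [0, 0, -1.07], -1]
    - [[-559, -534, 0], [0, 0, -1.07], -1]
    - [[-559, -534, 0], [0, 0, -1.07], -1]
    - [[-559, -534, 0], [0, 0, -1.07], -1]
    - [[-559, -534, 0], [0, 0, -1.07], -1]
  force: 40

```text
t: 0.6
eef_pos: [0.3021, -0.3046, 0.2312]
orientation: [-3.061, 0.701, 0.001]
wrist_force: [0.4, -0.7, 0.8]
grip_width: 0.092
```

```bash
python3 -c "
from h import *
plan((.505,.176,.22),-7.7)"
```

```text
t 0.6 pos [ 0.3021 -0.3046  0.2312] yaw -25.81 F [ 0.4 -0.7  0.8] w 0.092
shift [ -26.6 -520.9   12.1] rot [-0.002  0.001 -0.316]
```

Call:
send_rows:
  motion:
    - [[-27, -521, 10], [0, 0, -0.316], -1]
    - [[-27, -521, 10], [0, 0, -0.316], -1]
    - [[-27, -521, 10], [0, 0, -0.316], -1]
    - [[-27, -521, 10], [0, 0, -0.316], -1]
    - [[-27, -521, 10], [0, 0, -0.316], -1]

```text
t: 1.1
eef_pos: [0.3988, -0.0741, 0.227]
orientation: [-3.133, 0.212, -0.0]
wrist_force: [0.6, 0.3, -0.5]
grip_width: 0.0919
```

```bash
python3 -c "
from h import *
plan((.505,.176,.22),-7.7)"
```

```text
t 1.1 pos [ 0.3988 -0.0741  0.227 ] yaw -7.73 F [ 0.6  0.3 -0.5] w 0.0919
shift [  71.6 -262.1    7.4] rot [-0.002 -0.    -0.001]
```

Call:
send_rows:
  motion:
    - [[71, -262, 5], [0, 0, 0], -1]
    - [[71, -262, 5], [0, 0, 0], -1]
    - [[71, -262, 5], [0, 0, 0], -1]
    - [[71, -262, 5], [0, 0, 0], -1]
    - [[71, -262, 5], [0, 0, 0], -1]

```text
t: 1.6
eef_pos: [0.4955, 0.1566, 0.2224]
orientation: [-3.133, 0.211, 0.0]
wrist_force: [0.4, -0.5, 0.8]
grip_width: 0.0919
```

Call:
send_rows:
  motion:
    - [[5, -20, 1], [0, 0, 0], -1]
    - [[5, -20, 1], [0, 0, 0], -1]

```text
t: 1.8
eef_pos: [0.5029, 0.1782, 0.2205]
orientation: [-3.133, 0.204, 0.003]
wrist_force: [-0.3, 0.4, 0.2]
grip_width: 0.092
```

```bash
python3 -c "
from h import *
snap('wrist','w1.png')
plan((.505,.176,.22),-7.7)"
```

```text
t 1.85 pos [0.5026 0.1765 0.2206] yaw -7.55 F [-0.5  0.6  0.7] w 0.0918
shift [2.4 0.2 0.6] rot [-0.001  0.002  0.003]
```

View pics/w1.png

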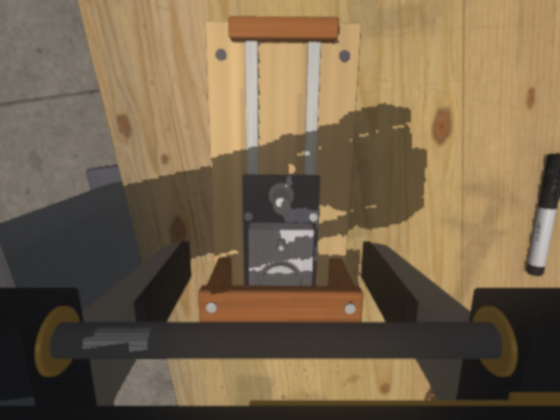

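The wrist view shows the handle post at about (282,200), the visible dowel near (281,243), the stop block at top and the bridge edge at y≈290. I'll enlarge it.

```bash
python3 -c "
import cv2
im=cv2.imread('pics/w1.png')
cv2.imwrite('pics/c3.png',cv2.resize(im[165:320,190:370],None,fx=3.8,fy=3.8,interpolation=cv2.INTER_CUBIC))"
```

```text
(no output)
```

View pics/c3.png

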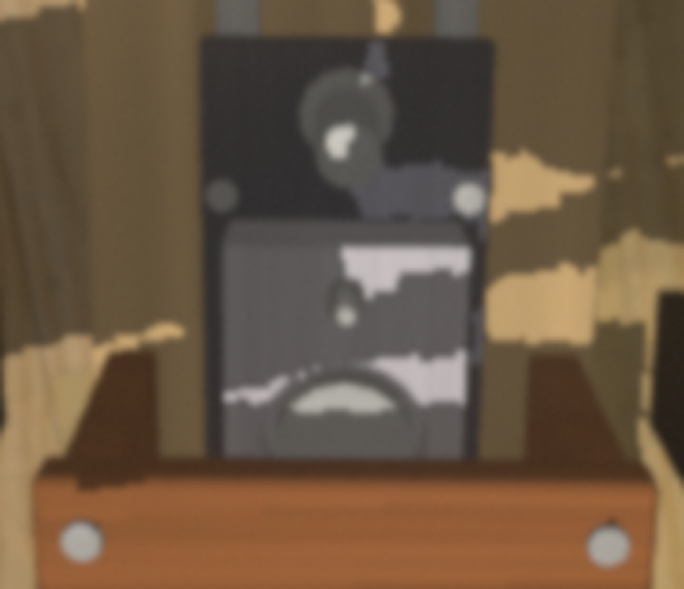

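```bash
python3 - <<'E'
from h import *
s=bot.sense();K,T=cam('wrist',s)
f=lambda p:((p[0]+.5)/3.8-.5+190,(p[1]+.5)/3.8-.5+165)
o=np.array([.5009,.146]);a=np.radians(82.3);u=np.array([np.cos(a),np.sin(a)]);v=np.array([-u[1],u[0]])
for n,p,z in[('handle',(349,157),.08),('foot',(346,115),.036),('dowel',(346,316),.071),('edgeL',(223,247),.055),('edgeR',(472,247),.055),('brL',(36,480),.097),('brR',(655,488),.097)]:
    P=ray(K,T,f(p),z)[:2];print(n,P.round(4),'fix',((P-o)@u).round(4),((P-o)@v).round(4))
for n,p in[('stL',(229,39)),('stR',(337,39)),('st2L',(231,17)),('st2R',(335,17))]:
    P=ray(K,T,p,.036)[:2];print(n,P.round(4),'fix',((P-o)@u).round(4),((P-o)@v).round(4))
plan((.505,.176,.058),-7.7)
E
```

```text
handle [0.507  0.1735] fix 0.0281 -0.0024
foot [0.5069 0.1742] fix 0.0288 -0.0022
dowel [0.5009 0.1311] fix -0.0148 -0.002
edgeL [0.4713 0.1479] fix -0.002 0.0296
edgeR [0.535  0.1395] fix -0.0019 -0.0346
brL [0.4243 0.1098] fix -0.0461 0.071
brR [0.5685 0.0887] fix -0.0477 -0.0746
stL [0.479  0.3231] fix 0.1726 0.0454
stR [0.5758 0.3102] fix 0.1728 -0.0522
st2L [0.4838 0.3406] fix 0.1905 0.043
st2R [0.5756 0.3283] fix 0.1907 -0.0496
t 1.85 pos [0.5026 0.1765 0.2206] yaw -7.55 F [-0.5  0.6  0.7] w 0.0918
shift [  2.7   0.3 162.6] rot [-0.001  0.002  0.003]
```

Call:
send_rows:
  motion:
    - [[3.5, 1.5, 50], [0, 0, 0], -1]
    - [[3.5, 1.5, 100], [0, 0, 0], -1]
    - [[3.5, 1.5, 140], [0, 0, 0], -1]
    - [[3.5, 1.5, 160], [0, 0, 0], -1]
    - [[3.5, 1.5, 160], [0, 0, 0], -0.5]

```text
t: 2.35
eef_pos: [0.5022, 0.1728, 0.0572]
orientation: [3.134, -0.21, -0.015]
wrist_force: [0.7, 0.6, -0.5]
grip_width: 0.086
```

Call:
send_rows:
  motion:
    - [[0, 0, 0], [0, 0, 0], 1]
    - [[0, 0, 0], [0, 0, 0], 1]
    - [[0, 0, 0], [0, 0, 0], 1]
    - [[0, 0, 0], [0, 0, 0], 1]
    - [[0, 0, 0], [0, 0, 0], 1]

```text
t: 2.85
eef_pos: [0.5027, 0.1729, 0.058]
orientation: [3.134, -0.209, -0.013]
wrist_force: [0.8, 0.4, -0.4]
grip_width: 0.0458
```

```bash
python3 - <<'E'
from h import *
plan((.507,.1745,.06),-7.6)
snap('scene','s2.png')
E
```

```text
t 2.85 pos [0.5027 0.1729 0.058 ] yaw -7.64 F [ 0.8  0.4 -0.4] w 0.0458
shift [ 4.  -2.1 -2.1] rot [ 0.001  0.008 -0.001]
```

View pics/s2.png

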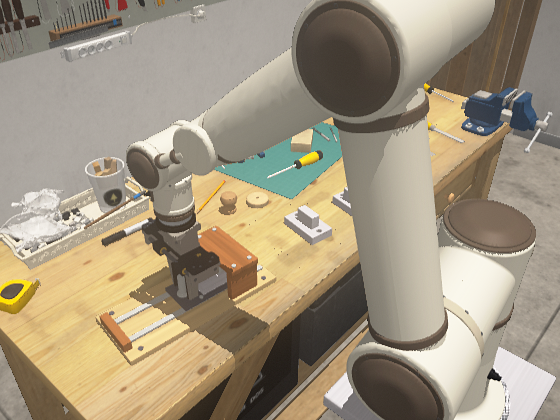

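The scene view shows the gripper around the post at (190,270), next to the bridge. I'll centre it and keep closing.

Call:
send_rows:
  motion:
    - [[4, -1, -1], [0, 0.008, 0], 1]
    - [[4, -1, -1], [0, 0.008, 0], 1]
    - [[4, -1, -1], [0, 0.008, 0], 1]
    - [[4, -1, -1], [0, 0.008, 0], 1]
    - [[4, -1, -1], [0, 0.008, 0], 1]

```text
t: 3.4
eef_pos: [0.5072, 0.1734, 0.0588]
orientation: [3.133, -0.209, 0.001]
wrist_force: [3.3, -0.0, -2.1]
grip_width: 0.0154
```

```bash
python3 - <<'E'
from h import *
plan((.507,.1745,.06),-7.6)
E
```

```text
t 3.4 pos [0.5072 0.1734 0.0588] yaw -7.65 F [ 3.3 -0.  -2.1] w 0.0154
shift [-0.4 -1.1 -1.2] rot [ 0.001 -0.001 -0.001]
```

Call:
send_rows:
  motion:
    - [[0, -20, 0], [0, 0, 0], 1]
    - [[0, -45, 0], [0, 0, 0], 1]
    - [[0, -70, 0], [0, 0, 0], 1]
    - [[0, -95, 0], [0, 0, 0], 1]
    - [[0, -112, 0], [0, 0, 0], 1]

```text
t: 3.9
eef_pos: [0.5228, 0.2846, 0.0588]
orientation: [3.132, -0.208, 0.003]
wrist_force: [3.6, -6.4, -0.2]
grip_width: 0.0151
```

Call:
send_rows:
  motion:
    - [[0, -7, 0], [0, 0, 0], 1]
    - [[0, -12, 0], [0, 0, 0], 1]
    - [[0, -17, 0], [0, 0, 0], 1]
    - [[0, -17, 0], [0, 0, 0], 1]

```text
t: 4.3
eef_pos: [0.5247, 0.2977, 0.0588]
orientation: [3.124, -0.207, -0.001]
wrist_force: [-1.8, -15.8, 6.3]
grip_width: 0.0152
```

```bash
python3 - <<'E'
from h import *
plan((.507+.126*.133,.1734+.126*.991,.0588),-7.6)
E
```

```text
t 4.3 pos [0.5247 0.2977 0.0588] yaw -7.57 F [ -1.8 -15.8   6.3] w 0.0152
shift [-1.  -0.5 -0. ] rot [ 0.011 -0.     0.   ]
```

The force rose to 16 N and motion stopped, so the carriage is against its stop. I'll release and rise.

Call:
send_rows:
  motion:
    - [[0, 0, 0], [0, 0, 0], -1]
    - [[0, 0, 0], [0, 0, 0], -1]
    - [[0, 0, 0], [0, 0, 0], -1]
    - [[0, 0, -40], [0, 0, 0], -1]
    - [[0, 0, -90], [0, 0, 0], -1]

```text
t: 4.8
eef_pos: [0.5222, 0.2983, 0.1466]
orientation: [3.122, -0.206, -0.012]
wrist_force: [0.3, -0.4, 0.1]
grip_width: 0.0528
```

```bash
python3 - <<'E'
from h import *
plan((.520,.17,.24),-7.6)
E
```

```text
t 4.8 pos [0.5222 0.2983 0.1466] yaw -7.57 F [ 0.3 -0.4  0.1] w 0.0528
shift [ 14.1 128.6 -91.8] rot [0.013 0.007 0.001]
```

Call:
send_rows:
  motion:
    - [[2, 40, -45], [0.013, 0.007, 0], -1]
    - [[2, 83, -90], [0.013, 0.007, 0], -1]
    - [[2, 83, -92], [0.013, 0.007, 0], -1]
    - [[2, 83, -92], [0.013, 0.007, 0], -1]

```text
t: 5.2
eef_pos: [0.5156, 0.2161, 0.2433]
orientation: [-3.132, 0.21, -0.011]
wrist_force: [1.3, 0.3, -0.4]
grip_width: 0.0852
```

```bash
python3 - <<'E'
from h import *
s,im=snap('wrist','w2.png');np.save('w2s.npy',np.r_[s['eef_pos'],s['orientation']])
snap('top','top2.png')
cv2.imwrite('pics/c4.png',cv2.resize(im[80:280,180:370,::-1],None,fx=3,fy=3,interpolation=cv2.INTER_CUBIC))
plan((.47,-.2,.24),-10.5)
E
```

```text
t 5.3 pos [0.5137 0.2173 0.239 ] yaw -7.58 F [ 0.9  0.4 -0.7] w 0.0916
shift [ 11.7 419.4  -1.4] rot [-0.001  0.     0.051]
```

View pics/c4.png

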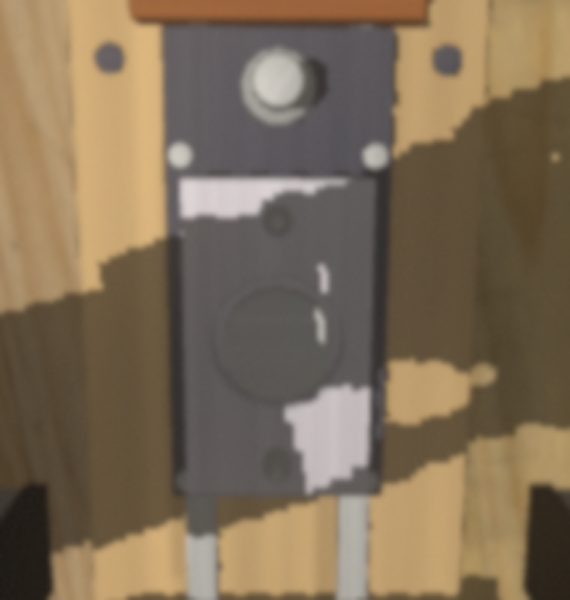

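View pics/w2.png

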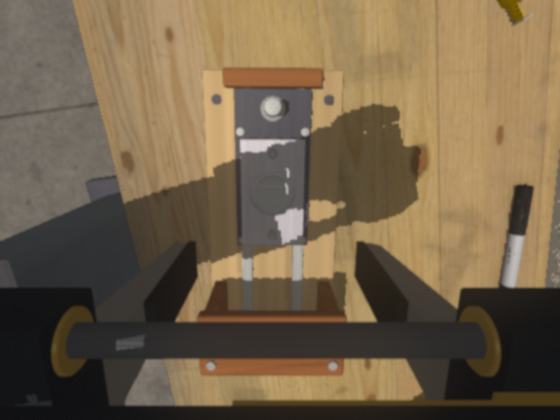

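The mould is fully out from the bridge and the carriage dark plate touches the stop, with the handle at (273,107). Dowels are at about (272,153) and (272,235). Now I compute the seat.

```bash
python3 - <<'E'
from h import *
a=np.load('w2s.npy');print(a[:3]);K,T=cam('wrist',dict(eef_pos=a[:3],orientation=a[3:]))
f=lambda p:((p[0]+.5)/3-.5+180,(p[1]+.5)/3-.5+80)
def q(n,p,z):
    P=ray(K,T,f(p),z)[:2];print(n,P.round(4));return P
h=q('handle',(279,78),.08);d1=q('d1',(277,220),.069);d2=q('d2',(277,466),.069);e=q('ej',(278,341),.060)
print(np.linalg.norm(d1-d2),np.degrees(np.arctan2(*(d1-d2)[::-1])),(d1+d2)/2,np.linalg.norm(h-e))
c=[q('c',p,.055) for p in[(179,178),(378,178),(374,492),(182,490)]]
print(np.mean(c,0),[(np.linalg.norm(c[i]-c[(i+1)%4]),np.degrees(np.arctan2(*(c[i]-c[(i+1)%4])[::-1]))) for i in range(4)])
im=cv2.imread('pics/w2.png')[135:255,230:316]
im=np.clip(im.astype(float)*2.2-90,0,255).astype('uint8')
cv2.imwrite('pics/c5.png',cv2.resize(im,None,fx=5,fy=5,interpolation=cv2.INTER_CUBIC))
t=cv2.imread('pics/top2.png')[195:290,75:235];cv2.imwrite('pics/c6.png',cv2.resize(t,None,fx=5,fy=5,interpolation=cv2.INTER_CUBIC))
E
```

```text
[0.51563822 0.21614032 0.2432802 ]
handle [0.5252 0.2996]
d1 [0.5187 0.2576]
d2 [0.5075 0.1764]
ej [0.5134 0.217 ]
0.08198976121129622 82.14699046413718 [0.51312226 0.21696874] 0.08340474110588918
c [0.4886 0.2742]
c [0.5531 0.2654]
c [0.5395 0.1574]
c [0.4724 0.1674]
[0.51340348 0.21611417] [(np.float64(0.06505900098303972), np.float64(172.28478082769547)), (np.float64(0.10884586065583103), np.float64(82.82567923920446)), (np.float64(0.0678935350523061), np.float64(-8.469149022290908)), (np.float64(0.10796268000197248), np.float64(-98.67111596386387))]
```

View pics/c5.png

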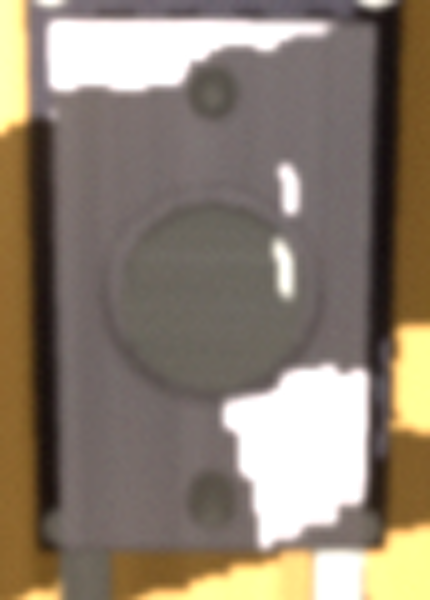

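View pics/c6.png

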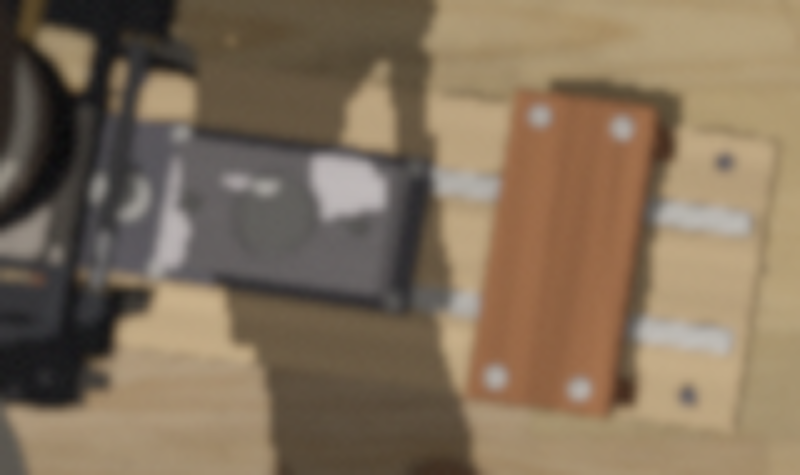

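```bash
python3 - <<'E'
from h import *
plan((.471,-.201,.24),-100.5);print(bot.sense()['qpos'].round(2))
E
```

```text
t 5.3 pos [0.5137 0.2173 0.239 ] yaw -7.58 F [ 0.9  0.4 -0.7] w 0.0916
shift [ 12.9 420.3  -1.4] rot [-0.000e+00  1.000e-03  1.622e+00]
[0.18 0.11 1.64 0.   1.4  0.32]
```

Call:
send_rows:
  motion:
    - [[13, 420, -1], [0, 0, 1.62], -1]
    - [[13, 420, -1], [0, 0, 1.62], -1]
    - [[13, 420, -1], [0, 0, 1.62], -1]
    - [[13, 420, -1], [0, 0, 1.62], -1]
    - [[13, 420, -1], [0, 0, 1.62], -1]

```text
t: 5.8
eef_pos: [0.4874, -0.0322, 0.2373]
orientation: [-2.838, 1.347, 0.006]
wrist_force: [0.7, -0.3, 0.6]
grip_width: 0.092
```

```bash
python3 -c "
from h import *
plan((.471,-.201,.24),-100.5)"
```

```text
t 5.8 pos [ 0.4874 -0.0322  0.2373] yaw -50.78 F [ 0.7 -0.3  0.6] w 0.092
shift [120.4 119.5  -3. ] rot [0.003 0.003 0.868]
```

Call:
send_rows:
  motion:
    - [[120, 119, -3], [0, 0, 0.868], -1]
    - [[120, 119, -3], [0, 0, 0.868], -1]
    - [[120, 119, -3], [0, 0, 0.868], -1]
    - [[120, 119, -3], [0, 0, 0.868], -1]
    - [[120, 119, -3], [0, 0, 0.868], -1]

```text
t: 6.3
eef_pos: [0.4704, -0.2017, 0.2372]
orientation: [2.141, -2.297, -0.012]
wrist_force: [-0.2, 0.2, 0.0]
grip_width: 0.0919
```

Call:
send_rows:
  motion:
    - [[0, 0, 0], [0, 0, 0.11], -1]
    - [[0, 0, 0], [0, 0, 0.11], -1]
    - [[0, 0, 0], [0, 0, 0.11], -1]

```text
t: 6.6
eef_pos: [0.4704, -0.2005, 0.2355]
orientation: [2.016, -2.406, -0.016]
wrist_force: [-0.7, 0.8, 0.3]
grip_width: 0.0918
```

```bash
python3 - <<'E'
from h import *
s,im=snap('wrist','w3.png');np.save('w3s.npy',np.r_[s['eef_pos'],s['orientation']])
plan((.471,-.201,.24),-100.5)
E
```

```text
t 6.65 pos [ 0.4705 -0.2007  0.236 ] yaw -100.12 F [ 0.1 -0.  -1.2] w 0.0917
shift [ 0.2 -0.5 -4. ] rot [0.009 0.004 0.007]
```

View pics/w3.png

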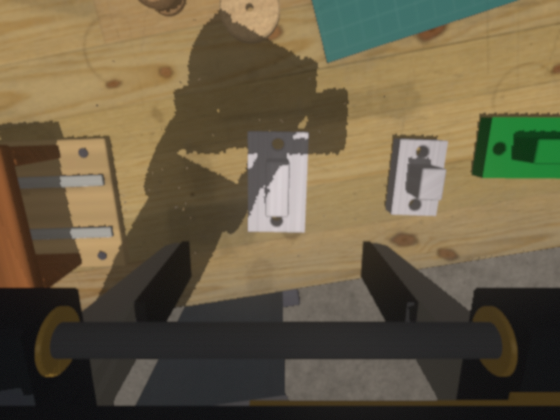

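The long half is centred at about (278,182), with its holes at (278,145) and (276,221). The short one is at (417,178) and the green one at right. I'll crop it to measure.

```bash
python3 - <<'E'
import cv2
im=cv2.imread('pics/w3.png')[120:245,235:325]
cv2.imwrite('pics/c7.png',cv2.resize(im,None,fx=4.8,fy=4.8,interpolation=cv2.INTER_CUBIC))
E
```

```text
(no output)
```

View pics/c7.png

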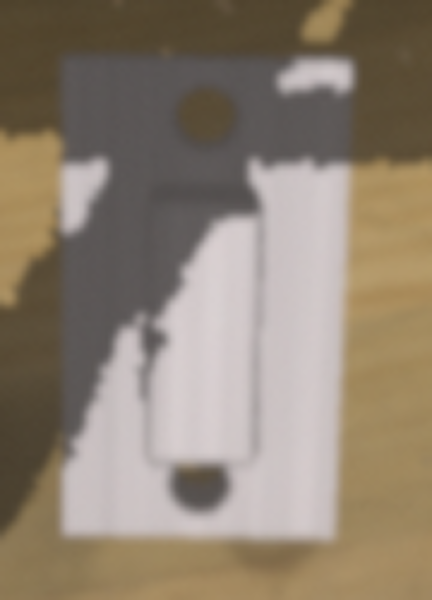

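```bash
python3 - <<'E'
from h import *
a=np.load('w3s.npy');K,T=cam('wrist',dict(eef_pos=a[:3],orientation=a[3:]))
f=lambda p:((p[0]+.5)/4.8-.5+235,(p[1]+.5)/4.8-.5+120)
def q(n,p,z):
    P=ray(K,T,f(p),z)[:2];print(n,P.round(4));return P
h1=q('h1',(206,115),.022);h2=q('h2',(200,483),.022);d=h1-h2
print(np.linalg.norm(d),np.degrees(np.arctan2(d[1],d[0])),(h1+h2)/2)
c=[q('c',p,.022) for p in[(60,57),(354,57),(338,540),(62,540)]]
print('mean',np.mean(c,0),[(np.linalg.norm(c[i]-c[(i+1)%4]).round(4),np.degrees(np.arctan2(*(c[i]-c[(i+1)%4])[::-1])).round(2)) for i in range(4)])
r=[q('rib',p,.056) for p in[(152,203),(258,210),(254,463),(148,463)]];print(np.mean(r,0))
plan((.4715,-.2005,.10),-101)
E
```

```text
h1 [ 0.516  -0.2111]
h2 [ 0.4331 -0.195 ]
0.0844988669026824 -10.978892405125602 [ 0.47456799 -0.20303394]
c [ 0.5339 -0.1819]
c [ 0.5226 -0.245 ]
c [ 0.4136 -0.2246]
c [ 0.4249 -0.1605]
mean [ 0.47376336 -0.20298192] [(np.float64(0.0641), np.float64(79.9)), (np.float64(0.1109), np.float64(-10.61)), (np.float64(0.0651), np.float64(-100.02)), (np.float64(0.111), np.float64(168.87))]
rib [ 0.5031 -0.1977]
rib [ 0.4979 -0.2185]
rib [ 0.4455 -0.2089]
rib [ 0.4494 -0.1868]
[ 0.47398927 -0.20298473]
t 6.65 pos [ 0.4705 -0.2007  0.236 ] yaw -100.12 F [ 0.1 -0.  -1.2] w 0.0917
shift [  0.2  -2.2 136. ] rot [0.009 0.004 0.015]
```

```bash
python3 - <<'E'
from h import *
plan((.4725,-.2026,.044),-100.8)
E
```

```text
t 6.65 pos [ 0.4705 -0.2007  0.236 ] yaw -100.12 F [ 0.1 -0.  -1.2] w 0.0917
shift [  2.3  -4.  192. ] rot [0.009 0.004 0.012]
```

Call:
send_rows:
  motion:
    - [[2, -1, 50], [0.009, 0.004, 0.012], -1]
    - [[2, -2, 100], [0.009, 0.004, 0.012], -1]
    - [[2, -3, 140], [0.009, 0.004, 0.012], -1]
    - [[2.3, -4, 150], [0.009, 0.004, 0.012], -1]
    - [[2.3, -4, 150], [0.009, 0.004, 0.012], -1]

```text
t: 7.15
eef_pos: [0.4721, -0.2018, 0.0848]
orientation: [2.004, -2.419, -0.005]
wrist_force: [-0.5, 0.1, 0.3]
grip_width: 0.0919
```

```bash
python3 - <<'E'
from h import *
plan((.4725,-.2026,.044),-100.8)
E
```

```text
t 7.15 pos [ 0.4721 -0.2018  0.0848] yaw -100.72 F [-0.5  0.1  0.3] w 0.0919
shift [ 0.8 -0.6 40.8] rot [0.003 0.002 0.001]
```

Call:
send_rows:
  motion:
    - [[1, -0.6, 20], [0.003, 0.002, 0], -1]
    - [[1, -0.6, 35], [0.003, 0.002, 0], -1]
    - [[1, -0.6, 41], [0.003, 0.002, 0], -1]
    - [[1, -0.6, 41], [0.003, 0.002, 0], -0.5]
    - [[1, -0.6, 41], [0.003, 0.002, 0], 0]
  force: 60

```text
t: 7.65
eef_pos: [0.4737, -0.2037, 0.0457]
orientation: [-2.004, 2.418, -0.005]
wrist_force: [-0.5, 1.0, -0.0]
grip_width: 0.0783
```

Call:
send_rows:
  motion:
    - [[0, 0, 0], [0, 0, 0], 1]
    - [[0, 0, 0], [0, 0, 0], 1]
    - [[0, 0, 0], [0, 0, 0], 1]
    - [[0, 0, 0], [0, 0, 0], 1]
    - [[0, 0, 0], [0, 0, 0], 1]
  force: 60

```text
t: 8.15
eef_pos: [0.4737, -0.2036, 0.0457]
orientation: [-2.004, 2.418, -0.005]
wrist_force: [-0.3, 0.3, -1.1]
grip_width: 0.0381
```

Call:
send_rows:
  motion:
    - [[0, 0, 0], [0, 0, 0], 1]
    - [[0, 0, 0], [0, 0, 0], 1]

```text
t: 8.35
eef_pos: [0.4736, -0.2033, 0.0456]
orientation: [-2.004, 2.418, -0.004]
wrist_force: [0.7, 1.7, 0.4]
grip_width: 0.0238
```

```bash
python3 - <<'E'
from h import *
plan((.4725,-.2026,.044),-100.8)
E
```

```text
t 8.35 pos [ 0.4736 -0.2033  0.0456] yaw -100.7 F [0.7 1.7 0.4] w 0.0238
shift [-0.5  1.2  1.6] rot [-0.003 -0.001  0.002]
```

Call:
send_rows:
  motion:
    - [[0, 0, 0], [0, 0, 0], 1]
    - [[0, 0, -30], [0, 0, 0], 1]
    - [[0, 0, -80], [0, 0, 0], 1]
    - [[0, 0, -130], [0, 0, 0], 1]
    - [[0, 0, -180], [0, 0, 0], 1]

```text
t: 8.85
eef_pos: [0.4724, -0.2026, 0.2266]
orientation: [-2.004, 2.419, -0.002]
wrist_force: [0.4, -0.8, -3.5]
grip_width: 0.0233
```

```bash
python3 - <<'E'
from h import *
plan((.5132,.2165,.24),-7.6)
s,im=snap('wrist','w4.png')
E
```

```text
t 8.85 pos [ 0.4724 -0.2026  0.2266] yaw -100.7 F [ 0.4 -0.8 -3.5] w 0.0233
shift [-419.4   37.7  -13.6] rot [-1.000e-03 -1.000e-03 -1.625e+00]
```

View pics/w4.png

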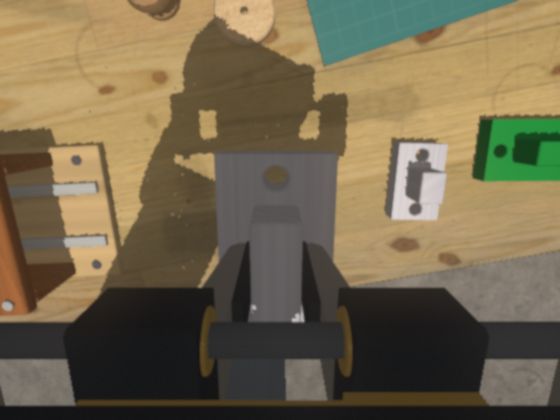

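The part is held (3.5 N), its front edge at row 153 and hole at (276,177). Now I carry it over to the seat.

Call:
send_rows:
  motion:
    - [[-419, 38, -14], [0, 0, -1.62], 1]
    - [[-419, 38, -14], [0, 0, -1.62], 1]
    - [[-419, 38, -14], [0, 0, -1.62], 1]
    - [[-419, 38, -14], [0, 0, -1.62], 1]
    - [[-419, 38, -14], [0, 0, -1.62], 1]

```text
t: 9.4
eef_pos: [0.4984, 0.0471, 0.2376]
orientation: [2.752, -1.507, 0.012]
wrist_force: [1.3, 0.1, -3.0]
grip_width: 0.0234
```

```bash
python3 - <<'E'
from h import *
plan((.5132,.2165,.2),-7.6)
E
```

```text
t 9.4 pos [0.4984 0.0471 0.2376] yaw -57.4 F [ 1.3  0.1 -3. ] w 0.0234
shift [-135.1 -103.7   36.4] rot [ 0.004 -0.009 -0.869]
```

Call:
send_rows:
  motion:
    - [[-135, -104, 0], [0.004, -0.009, -0.869], 1]
    - [[-135, -104, 0], [0.004, -0.009, -0.869], 1]
    - [[-135, -104, 20], [0.004, -0.009, -0.869], 1]
    - [[-135, -104, 36], [0.004, -0.009, -0.869], 1]
    - [[-135, -104, 36], [0.004, -0.009, -0.869], 1]

```text
t: 9.9
eef_pos: [0.5104, 0.2193, 0.1955]
orientation: [3.116, -0.387, -0.011]
wrist_force: [-0.7, -1.6, -2.6]
grip_width: 0.0238
```

```bash
python3 - <<'E'
from h import *
plan((.5132,.2165,.16),-7.7)
E
```

```text
t 9.9 pos [0.5104 0.2193 0.1955] yaw -14.16 F [-0.7 -1.6 -2.6] w 0.0238
shift [ 3.7  2.  35.4] rot [ 0.002  0.007 -0.113]
```

Call:
send_rows:
  motion:
    - [[3.7, 2, 35], [0.002, 0.007, -0.113], 1]
    - [[3.7, 2, 60], [0.002, 0.007, -0.113], 1]
    - [[3.7, 2, 60], [0.002, 0.007, -0.113], 1]

```text
t: 10.2
eef_pos: [0.509, 0.2157, 0.1301]
orientation: [3.131, -0.21, -0.016]
wrist_force: [-1.6, -0.9, -3.8]
grip_width: 0.0233
```

```bash
python3 - <<'E'
from h import *
plan((.5132,.2165,.135),-7.7)
s,im=snap('wrist','w5.png')
snap('scene','s5.png')
E
```

```text
t 10.2 pos [0.509  0.2157 0.1301] yaw -7.68 F [-1.6 -0.9 -3.8] w 0.0233
shift [ 4.  -1.3 -5. ] rot [0.004 0.01  0.   ]
```

View pics/w5.png

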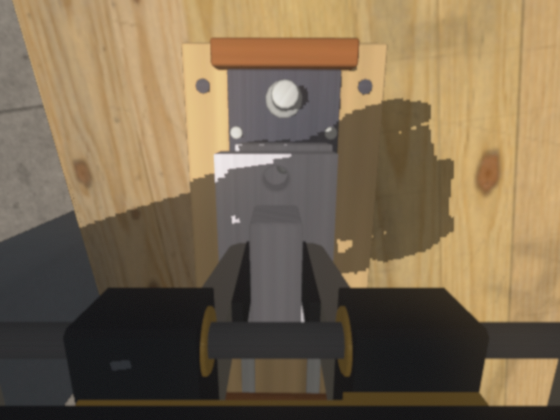

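View pics/s5.png

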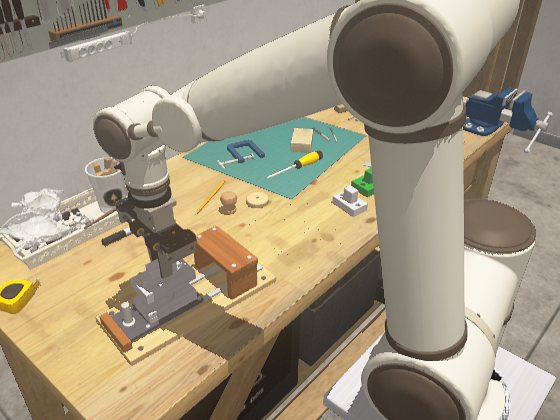

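The part is above the seat, with the handle at (285,95) ahead of it and the held part about 4 mm to the left. I'll correct that first.

Call:
send_rows:
  motion:
    - [[4, -1, -3], [0.004, 0.01, 0], 1]
    - [[4, -1, -3], [0.004, 0.01, 0], 1]
    - [[4, -1, -3], [0.004, 0.01, 0], 1]

```text
t: 10.6
eef_pos: [0.5179, 0.2169, 0.1398]
orientation: [-3.131, 0.211, -0.019]
wrist_force: [-0.1, -0.4, -2.6]
grip_width: 0.0236
```

```bash
python3 - <<'E'
from h import *
plan((.5132,.2165,.135),-7.7)
s,im=snap('wrist','w6.png')
np.save('w6s.npy',np.r_[s['eef_pos'],s['orientation']])
K,T=cam('wrist',s)
# tool-frame check: plate front corners/hole, plate top 23.6mm below TCP
cv2.imwrite('pics/c8.png',cv2.resize(im[60:220,200:350,::-1],None,fx=3.7,fy=3.7,interpolation=cv2.INTER_CUBIC))
for n,P in [('dowel',(.5188,.2576,.071)),('handle',(.5252,.2996,.08))]: print(n,proj(K,T,np.array(P)))
E
```

```text
t 10.6 pos [0.5179 0.2169 0.1398] yaw -7.72 F [-0.1 -0.4 -2.6] w 0.0236
shift [-4.7  1.   4.7] rot [-0.004 -0.012 -0.   ]
dowel [267.61919829 168.6619295 ]
handle [268.18886678  99.1301804 ]
```

View pics/c8.png

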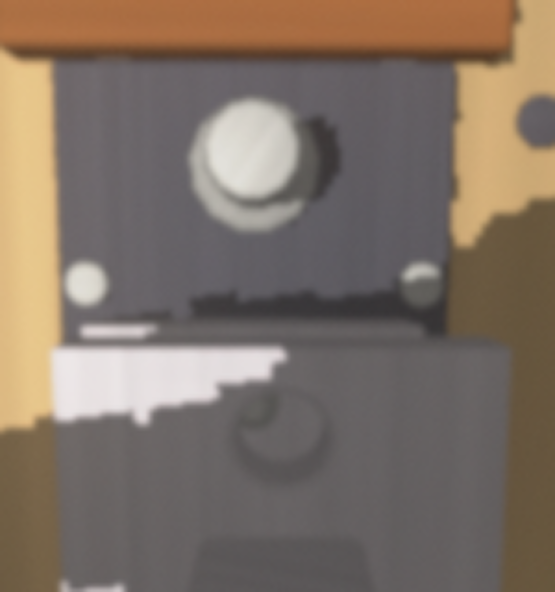

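Call:
send_rows:
  motion:
    - [[-4.7, 1, 2], [-0.004, -0.012, 0], 1]
    - [[-4.7, 1, 2], [-0.004, -0.012, 0], 1]
    - [[-4.7, 1, 2], [-0.004, -0.012, 0], 1]
    - [[-4.7, 1, 2], [-0.004, -0.012, 0], 1]
    - [[-4.7, 1, 2], [-0.004, -0.012, 0], 1]

```text
t: 11.15
eef_pos: [0.5128, 0.2165, 0.1372]
orientation: [3.134, -0.211, -0.002]
wrist_force: [-0.2, -0.8, -2.7]
grip_width: 0.0234
```

```bash
python3 - <<'E'
from h import *
plan((.5132,.2165,.135),-7.7);print(bot.sense()['joint_vel'].round(3))
E
```

```text
t 11.15 pos [0.5128 0.2165 0.1372] yaw -7.71 F [-0.2 -0.8 -2.7] w 0.0234
shift [ 0.4 -0.1  2.2] rot [ 0.     0.001 -0.   ]
[ 0.     0.001  0.001  0.    -0.001  0.002]
```

Settled on target. One more look through the hole at the dowel.

```bash
python3 - <<'E'
from h import *
s,im=snap('wrist','w7.png')
K,T=cam('wrist',s)
cv2.imwrite('pics/c9.png',cv2.resize(np.clip(im[60:220,200:350,::-1]*1.6,0,255).astype('uint8'),None,fx=3.7,fy=3.7,interpolation=cv2.INTER_CUBIC))
for n,P in [('dowel',(.5188,.2576,.071)),('handle',(.5252,.2996,.08))]: print(n,proj(K,T,np.array(P)), (proj(K,T,np.array(P))-[200,60])*3.7)
M=R.from_rotvec(s['orientation']).as_matrix()
f=lambda p:((p[0]+.5)/3.7-.5+200,(p[1]+.5)/3.7-.5+60)
for n,p,z in[('FL',(55,348),.0236),('FR',(510,348),.0236),('hole',(283,428),.0236)]:
    P=ray(K,T,f(p),s['eef_pos'][2]-z);print(n,(M.T@(P-s['eef_pos'])*1000).round(1))
P=ray(K,T,f((252,148)),.08);print('handle world',P, (M.T@(P-s['eef_pos'])*1000).round(1))
E
```

```text
dowel [276.73588173 167.09079448] [283.92276241 396.23593959]
handle [278.00663373  96.41781504] [288.62454482 134.74591565]
FL [-31.4 -53.9  23.6]
FR [ 31.5 -53.9  23.6]
hole [  0.1 -42.8  23.6]
handle world [0.51900294 0.29863454 0.08      ] [ -4.8 -82.3  57.2]
```

View pics/c9.png

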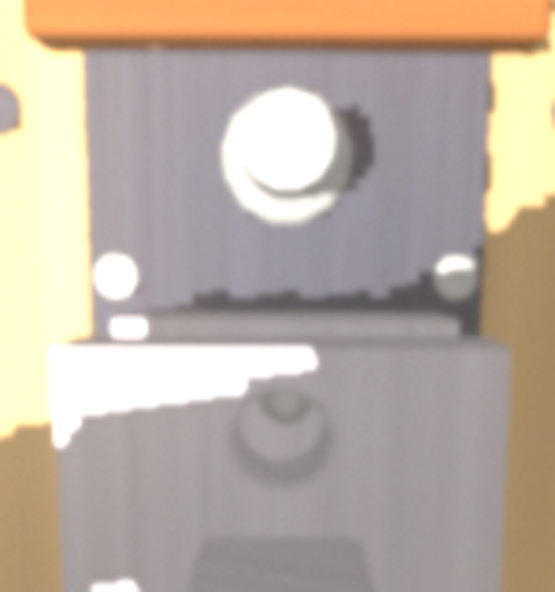

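The dowel tip shows through the hole at crop (284,402), laterally centred on the hole, and about 0.7 mm toward the bridge from my estimate. I lower it with that correction.

Call:
send_rows:
  motion:
    - [[0.3, 0.6, 8], [0, 0.001, 0], 1]
    - [[0.3, 0.6, 14], [0, 0.001, 0], 1]
    - [[0.3, 0.6, 20], [0, 0.001, 0], 1]
    - [[0.3, 0.6, 24], [0, 0.001, 0], 1]
    - [[0.3, 0.6, 24], [0, 0.001, 0], 1]

```text
t: 11.7
eef_pos: [0.5123, 0.2157, 0.1121]
orientation: [3.134, -0.211, -0.003]
wrist_force: [-0.4, -0.4, -2.5]
grip_width: 0.0237
```

```bash
python3 - <<'E'
from h import *
plan((.5131,.2158,.1006),-7.7)
E
```

```text
t 11.7 pos [0.5123 0.2157 0.1121] yaw -7.71 F [-0.4 -0.4 -2.5] w 0.0237
shift [ 0.8 -0.2 11.5] rot [ 0.001  0.002 -0.   ]
```

No contact force with the bottom already below the dowel tips, so I continue.

Call:
send_rows:
  motion:
    - [[0.4, 0, 3], [0.001, 0.002, 0], 1]
    - [[0.4, 0, 6], [0.001, 0.002, 0], 1]
    - [[0.4, 0, 9], [0.001, 0.002, 0], 1]
    - [[0.4, 0, 11], [0.001, 0.002, 0], 1]
    - [[0.4, 0, 11], [0.001, 0.002, 0], 1]

```text
t: 12.2
eef_pos: [0.5129, 0.2157, 0.1021]
orientation: [-3.134, 0.211, -0.0]
wrist_force: [-3.6, -1.4, 7.0]
grip_width: 0.0234
```

```bash
python3 - <<'E'
from h import *
plan((.5131,.2158,.1006),-7.7);print(bot.sense()['torque'].round(2))
E
```

```text
t 12.2 pos [0.5129 0.2157 0.1021] yaw -7.71 F [-3.6 -1.4  7. ] w 0.0234
shift [ 0.2 -0.1  1.5] rot [-0. -0. -0.]
[-0.16  0.76  0.02]
```

Call:
send_rows:
  motion:
    - [[0, 0, 3], [0, 0, 0], 1]
    - [[0, 0, 4], [0, 0, 0], 1]
    - [[0, 0, 5], [0, 0, 0], 1]
    - [[0, 0, 5], [0, 0, 0], 1]

```text
t: 12.6
eef_pos: [0.5133, 0.2157, 0.1006]
orientation: [3.134, -0.21, 0.001]
wrist_force: [-10.1, -3.5, 20.4]
grip_width: 0.0236
```

```bash
python3 - <<'E'
from h import *
plan((.5131,.2158,.1006),-7.7);print(bot.sense()['torque'].round(2))
E
```

```text
t 12.6 pos [0.5133 0.2157 0.1006] yaw -7.68 F [-10.1  -3.5  20.4] w 0.0236
shift [-0.2 -0.  -0. ] rot [ 0.    -0.001  0.   ]
[-0.43  1.94  0.04]
```

Call:
send_rows:
  motion:
    - [[-1, 0, 5], [0, 0, 0], 1]
    - [[-1, 0, 6], [0, 0, 0], 1]
    - [[-1, 0, 6], [0, 0, 0], 1]
    - [[-1, 0, 6], [0, 0, 0], 1]

```text
t: 13.0
eef_pos: [0.5133, 0.2158, 0.1005]
orientation: [3.133, -0.209, 0.003]
wrist_force: [-16.9, -7.1, 36.1]
grip_width: 0.0234
```

```bash
python3 - <<'E'
from h import *
plan((.5131,.2158,.1006),-7.7);print(bot.sense()['torque'].round(2))
s,im=snap('scene','s8.png');cv2.imwrite('pics/c10.png',cv2.resize(im[220:370,80:280,::-1],None,fx=4,fy=4,interpolation=cv2.INTER_CUBIC))
s,im=snap('wrist','w8.png')
plan((.5131,.2158,.1006),-7.7)
E
```

```text
t 13.0 pos [0.5133 0.2158 0.1005] yaw -7.64 F [-16.9  -7.1  36.1] w 0.0234
shift [-0.2 -0.  -0.1] rot [ 0.001 -0.002  0.001]
[-0.84  3.1   0.03]
t 13.1 pos [0.5133 0.2158 0.1005] yaw -7.64 F [-18.   -7.1  36. ] w 0.0237
shift [-0.2  0.  -0.1] rot [ 0.001 -0.002  0.001]
```

View pics/c10.png

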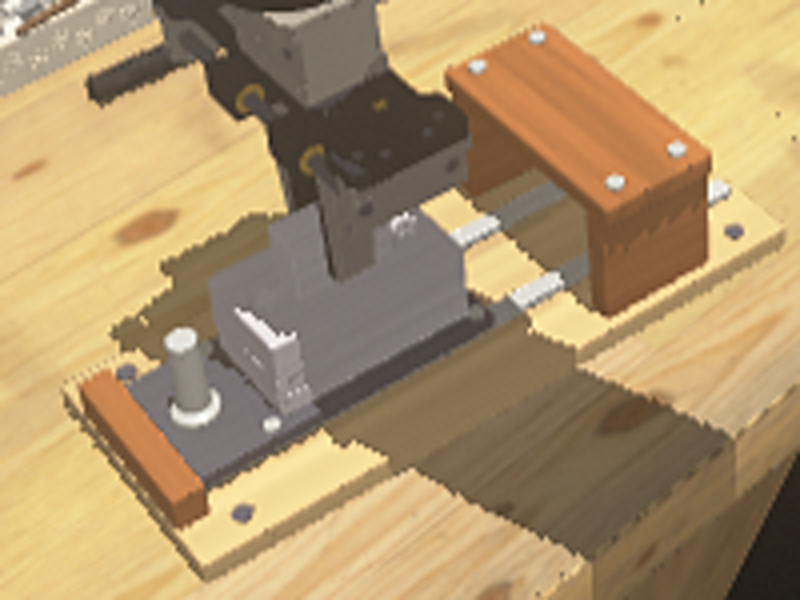

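View pics/w8.png

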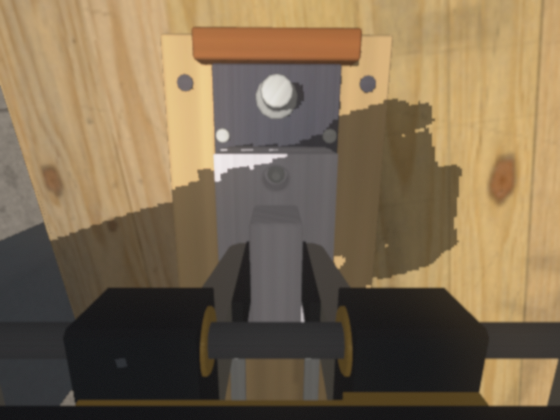

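The faces are closed with no visible gap, the carriage is against its stop, and the dowel is inside the hole at (276,175). Going from 20 to 36 N moved it only 0.1 mm, so the faces are in hard contact. I'm handing in.

```bash
python3 - <<'E'
from h import *
print(bot.close_job())
E
```

```text
the job is handed in; nothing more can be done
None
```

I slid the carriage out to its stop, set the long top half over both dowels and handed the job in at about 13 s of the 56 s, with the gripper still holding the mould pressed shut. The hand-in gives no verdict, so the result rests on my own checks.

- **Carriage:** I gripped the handle post and pulled about 125 mm. Motion stopped with about 16 N of resistance, and the pictures afterwards show the carriage against the stop block.
- **Top half:** I picked the long white half, not the shorter white one or the green one. It went down over the dowels without lateral force until it reached the ejector.
- **Closing:** The tool stopped at z = 0.1005 m, against 0.1006 m expected for closed faces. Raising the push from 20 to 36 N moved it only 0.1 mm, so the contact is hard, and the pictures show no gap.
- **Other things on the bench:** I did not touch them, but I did not re-measure their positions at the end.

Three readings did not fully agree:
- **Side force:** About 18 N of side force stayed on the wrist while pressing.
- **Seat position:** The wrist camera and the gripped handle put the mould about 3 mm apart along the slide. I cancelled most of that by measuring the part and the seat with the same camera from similar positions.
- **Hover overshoot:** One sideways correction above the seat overshot by about 5 mm, and I corrected it before lowering.

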